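Shut and pin the mabkhara lid

ROBOT

A 7-joint arm with a two-finger parallel gripper is mounted at the origin on the work surface. World frame = base frame: x ahead of the robot, y to its left, z up, the work surface at z = 0. Lengths are in m, angles in rad, forces in N, time in s.
With the tool pointing down it reaches from about 0.4 to 0.85 m from the base axis. Payload 10.4 kg.
Tool frame: the origin (TCP) lies at the very end of the fingers, on their centre line; the grasp point (between the pads) lies 19 mm behind it; z points along the fingers, y is the line along which they close (so a half turn about z gives the same grasp; the last joint's range is limited). The gripper opens to 87 mm and grips with 3 to 60 N. Pads are 19 mm wide; open, the fingers measure 117 mm over their backs; the gripper's body (75 mm by 190 mm) begins 51 mm behind the grasp point.
Start: joints at [1.303, 0.332, -0.065, 1.46, 0.022, 1.35, -0.088], TCP at [0.151, -0.606, 0.223] pointing down, gripper open.
Joint ranges: [-2.6, 2.6], [-0.5, 2.12], [-1.47, 1.34], [0.16, 2.42], [-1.27, 4.41], [0.06, 2.06], [-2.6, 2.6]. Speed limits (rad/s): [2.22, 2.22, 2.79, 2.79, 3.14, 3.14, 3.14].

INTERFACE

Orientations are given as [roll, pitch, yaw] about the fixed x, y, z axes, in that order (R = Rz(yaw) Ry(pitch) Rx(roll)).
In Python, from plant import robot gives the robot as it stands. The module is installed in compiled form; this text tells all that it offers.
- The arm moves only by the tool drive_tool, never from a script. Its argument "increments" is text: rows parted by semicolons, each of 4 numbers parted by spaces: the shift along the tool's x, y, z in mm, then the turn about the tool's z in degrees. In form: dx dy dz roll; .... A call has 1 to 8 rows; each row shifts and turns the commanded pose from where the row before left it, along the tool's axes as they then stand; what a row does not reach is not made up. A row lasts 1/8 s, in which the tool goes at most 62.5 mm and 10.7 degrees, less where a joint would pass 70% of its speed; a pose out of reach is approached as far as the arm can. A call with a gripper value outside its range is refused whole. "fingers" is the finger opening in mm, from 0 to 87, set as the call begins (left out, the last holds). The fingers move at their own pace and stop on an object; "force" is the grip in N (left out, the last holds). Time passes only in rows, so rows that do not move let the fingers close. It gives the time, the measured TCP pose, the force, the opening and the grip force at its end, in the units of the state.
- robot.state(): the state, without advancing time (a new reading comes with each control period).
- robot.capture(name): name is "side" or "top"; returns a dict with "frame" (480x640x3 uint8, blue, green, red), "depth" (480x640 float32, m along the optical axis (not along the pixel's ray), 0 where there is no reading), "vfov" (degrees; the focal length in pixels is half the picture's height over the tangent of half this angle, whatever the lens; pixels are square), "cx", "cy" (the principal point, pixels), "rvec" (rotation vector, rad) and "tvec" (3), from world to camera coordinates, as OpenCV has them. Camera axes: x right, y down, z forward; pixel columns grow to the right and rows downward; lengths in m; the calibration is good to about 2 mm. A picture is of the moment at which its call begins.
- robot.sign_off(): hands the job in; it is judged then, once.
The state is a dict: "time_s": time; "joint_pos": joint angles; "dq": joint speeds; "joint_torque": joint torques, N m; "eef_pos": TCP position; "tool_rot": TCP orientation; "wrist_force": force on the tool from outside, world axes, zero at the start; "ft_torque": the same for the moment, N m; "width": finger opening in m; "grasp_force": force on a finger pad.
Only numpy, scipy, OpenCV 4.12 (cv2) and the standard library are available. Lean on these libraries where they do the work, as an engineer would, in place of code of your own. Each camera call takes 0.05 s, during which the arm holds its last target. There are 200 camera calls.

TASK

Swing the wooden mabkhara's lid fully shut by its knob, then take the mallet and, square-on to the leaning sprung pin in the mabkhara's sloping shoulder, knock the pin fully home with a brisk blow (or several), not a slow push and not with the gripper. Afterwards set the mallet down gently, upright in the middle of the glass dish, and leave the lid shut and the key, diffuser and bookend undisturbed.

Things in the scene. Friction and masses are not known exactly. Their poses are not given: they have to be found in the camera images.
- mabkhara: Wooden incense burner, fixed: 120 mm square plinth, 92 mm waist, 112 mm square collar topping out at 85 mm. A block with a sloping 52 x 52 mm face juts out of its front (-x): face centre at (-87, 0, 71) mm, outward normal (-0.6, 0, 0.8), leaning 37 degrees to the front. Origin: centre of the underside; z up, x to its back.
- lid (a joint): Angle (rad) of the lid about its upright pivot: 0 is fully shut, it grows to at most 1.7 as the lid swings open (anticlockwise from above). Stiff: it stays where it is left. It shuts against a stop.
- lid_knob (a point): Centre of the top of the lid's upright brass knob (18 mm diameter over its top 26 mm, 12 mm neck, 36 mm tall in all), 130 mm above the console, 70 mm from the pivot axis. The lid is a round wooden plate 92 mm across, 8 mm thick, top face 36 mm below this point. Lid shut: at (0, -20, 130) mm in the mabkhara's frame.
- lid_pivot (a point): Point on the lid's upright pivot axis at the lid's upper face: at (0, 50, 94) mm in the mabkhara's frame.
- pin (a joint): How far (m) the sprung steel pin has been driven: 0 standing fully proud, 0.014 fully home with its head down on the sloping face. About 7 to 9 N drives it; it bites and stays where it is driven.
- pin_head (a point): Centre of the top of the pin's flat steel head (18 mm diameter, 5 mm thick, on an 11 mm shank). Its z axis points out along the pin, square to the sloping face. Top of head is 19 mm off the face when the pin is fully proud and 5 mm when it is home. Driven along its -z.
- mallet: Small upright wooden tapping mallet: round head 36 mm in diameter, 46 mm tall, its flat underside the striking face; a coaxial round handle 22 mm in diameter rises 72 mm from the head (118 mm in all). Stands on the console on its face. Origin: centre of the striking face; z up along the handle. About 0.22 kg.
- dish: Round shallow glass dish, loose, 0.5 kg: 140 mm across the rim, 22 mm high, wall 5 mm, flat inner floor about 95 mm across and 6 mm above its underside. Origin: centre of the underside; z up.
- key: Bystander: stainless steel vehicle key lying flat, 77 mm long, 24 mm wide, 7 mm thick. Origin: underside.
- diffuser: Bystander: empty white plastic air freshener diffuser, round, 66 mm in diameter and 95 mm tall. Origin: centre of the underside.
- bookend: Bystander: smooth marble L-shaped bookend, 100 x 75 mm foot, 120 mm tall. Origin: centre of the underside.

How it is judged:
On the way, in this order (a step that is already met when the one before it is completed fails the run):
1. the lid is swung shut while the pin still stands proud (value of joint lid below 0.06 rad and value of joint pin below 0.006 m), for 0.2 s.
2. with the lid shut, the mallet strikes the pin square-on and drives it at a brisk speed (value of joint lid below 0.08 rad and contact force between mallet and mabkhara above 2 N and velocity of joint pin above 0.04 m/s and angle between the z axis of mallet and the z axis of pin_head, either way round below 0.28 rad).
At the end, for the whole second after the job is handed in: The pin is home (driven at least 12.5 of its 14 mm), the lid is shut (within 0.08 rad), and the mallet stands upright (within 0.12 rad) and at rest on the floor of the level glass dish, its centre within 30 mm of the dish's centre (value of joint pin above 0.0125 m and value of joint lid below 0.08 rad and angle between mallet's own z axis and vertical below 0.12 rad and horizontal distance between mallet and dish below 0.03 m and z of mallet in the frame of dish between 0.003 and 0.01 m and angle between dish's own z axis and vertical below 0.1 rad and linear speed of each of mallet, dish below 0.02 m/s); the robot touches nothing.
It fails at once if the pin is driven by the gripper's fingers (contact force between the fingers and mabkhara above 2 N and velocity of joint pin above 0.02 m/s).
It fails at once if the mallet is struck on the mabkhara askew (more than 0.4 rad off the pin's line) (contact force between mallet and mabkhara above 6 N and angle between the z axis of mallet and the z axis of pin_head, either way round above 0.4 rad).
It fails at once if the mallet is dropped or slammed into the glass dish (over 0.4 m/s close above its floor) (horizontal distance between mallet and dish below 0.05 m and z of mallet in the frame of dish below 0.035 m and linear speed of mallet above 0.4 m/s).
It fails at once if the mallet is pressed hard on the glass dish (contact force between mallet and dish above 80 N).
It fails at once if the key, the diffuser or the bookend is moved more than 20 mm (distance of any of key, diffuser, bookend from where it was at the start of the episode above 0.02 m).
It also fails if it takes over 61 s, if anything falls off the work surface, if the arm or the gripper's body presses on something with over 40 N, if the wrist force passes 120 N, or if a joint passes its speed limit or range.

## Working session

There is one attempt and no reset: what is moved stays moved. The work goes in short steps, Python scripts to look and compute and a tool call to move; the robot and the scene stay as the last step left them, time stands still between calls to the robot, and variables do not carry over. Pictures are saved under pics/ and viewed, at most 10 in all, crops included, and the job is handed in when it is done.

Besides the shell and the picture viewer there is one more tool, called by a JSON object that holds its "api" and its "payload". drive_tool: Moves the arm, as the interface text tells. Its arguments: {"type":"object","properties":{"increments":{"type":"string"},"fingers":{"type":"number"},"force":{"type":"number"}},"required":["increments"]}

```bash
mkdir -p pics; cat > h.py <<'E'
import numpy as np, cv2
from plant import robot
def cap(n):
    c=robot.capture(n); f=240/np.tan(np.radians(c['vfov'])/2)
    c['K']=np.array([[f,0,c['cx']],[0,f,c['cy']],[0,0,1]]); c['R']=cv2.Rodrigues(np.array(c['rvec'],float))[0]; c['t']=np.array(c['tvec'],float).ravel(); return c
def ray(c,u,v,z):
    d=c['R'].T@np.linalg.inv(c['K'])@[u,v,1]; o=-c['R'].T@c['t']; return o+d*(z-o[2])/d[2]
def cloud(c):
    v,u=np.mgrid[:480,:640]; D=c['depth']; p=np.stack([u,v,np.ones_like(u)],-1)@np.linalg.inv(c['K']).T*D[...,None]
    P=(p-c['t'])@c['R']; P[D<=0]=np.nan; return P
def proj(c,p): return cv2.projectPoints(np.array(p,float).reshape(-1,3),np.array(c['rvec'],float),c['t'],c['K'],None)[0].reshape(-1,2)
E
python3 - <<'E'
from h import *
for n in('top','side'):
    c=cap(n); cv2.imwrite(f'pics/{n}0.png',c['frame']); print(n,c['vfov'],c['cx'],c['cy'],-c['R'].T@c['t'],c['R'][2]); np.savez(f'{n}0',P=cloud(c),f=c['frame'])
s=robot.state();print({k:np.round(v,3) for k,v in s.items()})
E
```

```text
top 56.150839335896876 315.51399528799146 239.1911005571444 [ 0.48225843 -0.0090376   0.92308655] [ 0.07553131  0.04102469 -0.99629915]
side 47.48867783090193 322.0524744433772 233.58588251442606 [ 0.29057648 -0.59821086  0.73168537] [ 0.27870486  0.65026205 -0.70674102]
{'time_s': np.float64(0.1), 'joint_pos': array([ 1.303,  0.333, -0.065,  1.461,  0.022,  1.35 , -0.088]), 'dq': array([ 0.   , -0.   ,  0.   , -0.   ,  0.001, -0.   ,  0.001]), 'joint_torque': array([ 2.0000e-03, -6.2454e+01,  2.5000e-02, -3.9072e+01, -6.2000e-02,
        3.7000e-02,  0.0000e+00]), 'eef_pos': array([ 0.151, -0.606,  0.222]), 'tool_rot': array([-3.14 ,  0.   ,  0.245]), 'wrist_force': array([ 0.254, -0.407, -0.413]), 'ft_torque': array([-0.01 , -0.009, -0.011]), 'grasp_force': np.float64(0.0), 'width': np.float64(0.087)}
```

View pics/top0.png

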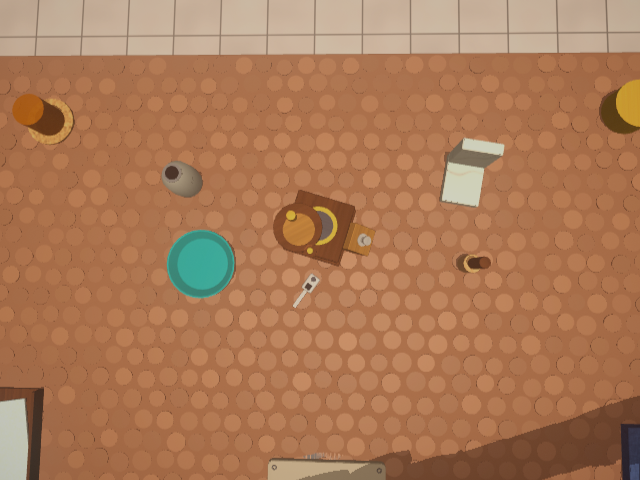

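View pics/side0.png

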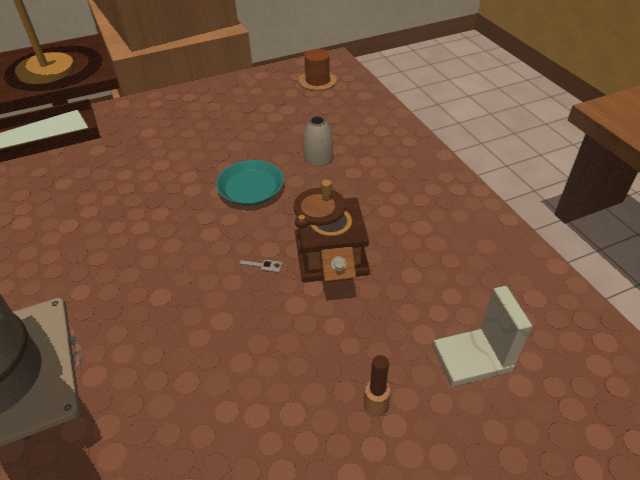

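```bash
python3 - <<'E'
from h import *
T=np.load('top0.npz');S=np.load('side0.npz')
def rep(l,P,m):
    p=P[m&np.isfinite(P[...,0])]; 
    if len(p)<4: print(l,len(p));return p
    (c,r)=cv2.minEnclosingCircle(p[:,:2].astype(np.float32)*1000); print(l,len(p),'med',np.round(np.median(p,0)*1000,1),'circ',np.round(c,1),round(r,1),'rect',[np.round(q,1) for q in cv2.minAreaRect(p[:,:2].astype(np.float32)*1000)]); return p
for n,D in(('top',T),('side',S)):
    P=D['P']; x,y,z=P[...,0],P[...,1],P[...,2]; hsv=cv2.cvtColor(D['f'],cv2.COLOR_BGR2HSV)
    v,u=np.mgrid[:480,:640]
    def box(a,b,c,d): return (u>=a)&(u<=b)&(v>=c)&(v<=d)
    B={'top':dict(mab=(265,385,180,275),mal=(450,500,245,280),dish=(160,242,225,302),key=(285,325,268,312),dif=(155,210,155,200),book=(435,510,130,215)),
       'side':dict(mab=(285,375,170,285),mal=(355,400,345,420),dish=(210,290,155,212),key=(235,288,252,278),dif=(298,338,108,170),book=(425,535,280,390))}[n]
    print(n,'table z',np.nanmedian(z[box(300,400,320,340)]))
    m=box(*B['mab'])
    rep('knob z>.122',P,m&(z>.122)); rep('lid .09-.1',P,m&(z>.088)&(z<.099)); rep('collar',P,m&(z>.081)&(z<.088)); rep('all>.02',P,m&(z>.02)); rep('pivot >.1 .122',P,m&(z>.099)&(z<.122))
    rep('mal top',P,box(*B['mal'])&(z>.112)); rep('mal',P,box(*B['mal'])&(z>.01))
    rep('dish',P,box(*B['dish'])&(z>.015)); rep('dish',P,box(*B['dish'])&(hsv[...,0]>75)&(hsv[...,0]<100)&(hsv[...,1]>100))
    rep('dif',P,box(*B['dif'])&(z>.02)); rep('dif top',P,box(*B['dif'])&(z>.09)); rep('book',P,box(*B['book'])&(z>.008))
    rep('key',P,box(*B['key'])&(z>.004)&(hsv[...,1]<90))
    f=cv2.resize(D['f'][B['mab'][2]:B['mab'][3],B['mab'][0]:B['mab'][1]],None,fx=6 if n=='top' else 5,fy=6 if n=='top' else 5,interpolation=2); cv2.imwrite(f'pics/{n}mab.png',f)
E
```

```text
top table z 0.00024315996898192747
knob z>.122 83 med [584.9  68.2 129.6] circ [584.9  68.8] 8.8 rect [array([584.4,  68.9]), array([16.3, 16.1]), np.float64(0.7)]
lid .09-.1 1929 med [563.8  54.9  94.3] circ [558.   19.3] 87.0 rect [array([562.3,  18. ]), array([172.3, 108.4]), np.float64(71.8)]
collar 2197 med [573.2  -4.9  85. ] circ [584.1  -4.5] 83.2 rect [array([ 5.632e+02, -3.000e-01]), array([157.7, 115.4]), np.float64(73.7)]
all>.02 4772 med [564.2  17.2  86.4] circ [566.1   9.6] 95.7 rect [array([564.9,   9.8]), array([187.4, 117.8]), np.float64(73.7)]
pivot >.1 .122 38 med [524.7  38.2 101.7] circ [552.3  47.4] 35.7 rect [array([549.4,  53.3]), array([71.2, 19.5]), np.float64(26.4)]
mal top 123 med [ 506.1 -274.1  117.1] circ [ 505.1 -274.7] 10.7 rect [array([ 505.4, -274.7]), array([19.5, 20.7]), np.float64(0.5)]
mal 457 med [ 504.5 -267.    57.8] circ [ 505.4 -274. ] 17.7 rect [array([ 505.2, -271.2]), array([34.4, 29.4]), np.float64(7.1)]
dish 960 med [497.8 273.8  20.4] circ [498.4 261.2] 69.7 rect [array([498.3, 261.5]), array([137.7, 136.9]), np.float64(0.2)]
dish 35
[... 1660 characters left out ...]
ray([499.5, 258.3]), array([140. , 136.2]), np.float64(87.6)]
dish 2239 med [501.7 270.9   8. ] circ [493.1 259.5] 74.0 rect [array([499. , 257.8]), array([139.9, 134.2]), np.float64(85.2)]
dif 1088 med [661.  276.7  65.7] circ [668.1 293.7] 33.3 rect [array([668.5, 288. ]), array([64.4, 52.5]), np.float64(3.6)]
dif top 200 med [667.7 292.3  95.7] circ [668.1 294.7] 21.5 rect [array([669.4, 295.3]), array([39. , 40.6]), np.float64(84.1)]
book 5209 med [ 698.6 -279.7   23.1] circ [ 674.8 -271.4] 61.3 rect [array([ 675. , -271.3]), array([ 76.9, 101.7]), np.float64(80.7)]
key 230 med [459.5  35.1   6.9] circ [446.8  47.7] 38.0 rect [array([445.3,  45.9]), array([24.3, 75.1]), np.float64(56.5)]
```

View pics/topmab.png

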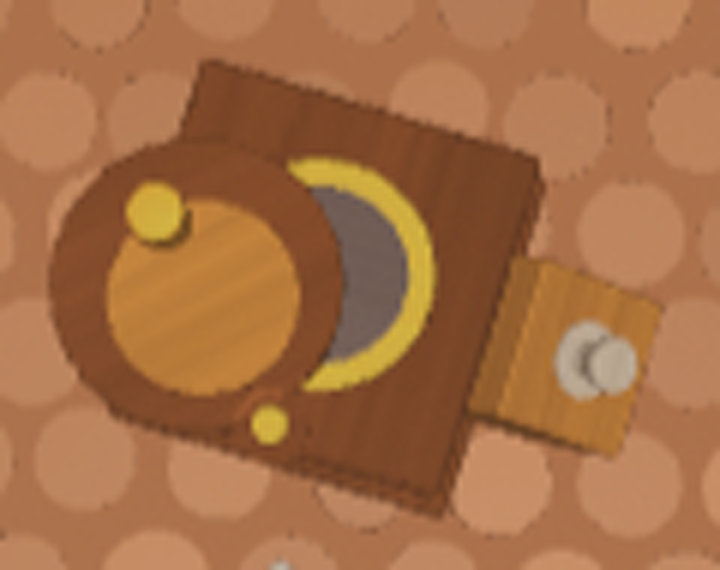

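```bash
python3 - <<'E'
from h import *
for n in('top','side'):
    D=np.load(n+'0.npz');P=D['P'];P=P[np.isfinite(P[...,0])]*1000
    P=P[np.hypot(P[:,0]-565,P[:,1]-5)<150]; a=np.radians(73.5); X=np.array([np.cos(a),np.sin(a)]);Y=np.array([-X[1],X[0]])
    q=np.c_[(P[:,:2]-[565,5])@X,(P[:,:2]-[565,5])@Y,P[:,2]]
    col=q[(abs(q[:,2]-85)<1.5)]
    # front edge position per y-bin, and side edges
    fr=[(yb,np.round(col[abs(col[:,1]-yb)<3][:,0].min(),1)) for yb in(-45,-30,30,45) if (abs(col[:,1]-yb)<3).sum()>3]
    sd=[(xb,np.round(col[abs(col[:,0]-xb)<3][:,1].min(),1),np.round(col[abs(col[:,0]-xb)<3][:,1].max(),1)) for xb in(-40,-20,0,20)]
    print(n,'front',fr,'sides',sd)
    bk=col[abs(col[:,1]+50)<6]; print(' back max at y=-50',bk[:,0].max())
    pv=q[(q[:,2]>98)&(q[:,2]<112)&(q[:,1]>25)]; print(' pivot',np.round(pv.mean(0),1),len(pv),np.round(pv.min(0)),np.round(pv.max(0)))
    k=q[q[:,2]>124];print(' knob',np.round(k.mean(0),1))
    blk=q[(q[:,0]<-58)&(q[:,2]>45)]; nn=np.array([-.6,0,.8]); s=blk@nn
    h,e=np.histogram(s,bins=np.arange(np.percentile(s,1)-2,s.max()+3,2)); print(' hist',list(zip(np.round(e),h)))
    hd=blk[s>s.max()-2.5]; print(' head',np.round(hd.mean(0),1),len(hd),np.round(hd.min(0)),np.round(hd.max(0)))
    fc=blk[(s>np.median(s)-2)&(s<np.median(s)+2)]; print(' face',np.round((fc.min(0)+fc.max(0))/2,1))
E
```

```text
top front [(-45, np.float64(-37.2)), (-30, np.float64(-37.3)), (30, np.float64(-34.9)), (45, np.float64(-37.5))] sides [(-40, np.float64(-53.0), np.float64(43.1)), (-20, np.float64(-55.4), np.float64(53.9)), (0, np.float64(-56.5), np.float64(54.1)), (20, np.float64(-55.9), np.float64(-20.1))]
 back max at y=-50 73.05750331268868
 pivot [ 24.8  46.2 100.2] 41 [12. 30. 98.] [ 80.  53. 103.]
 knob [ 66.8  -0.7 129.6]
 hist [(np.float64(84.0), np.int64(1)), (np.float64(86.0), np.int64(2)), (np.float64(88.0), np.int64(0)), (np.float64(90.0), np.int64(1)), (np.float64(92.0), np.int64(0)), (np.float64(94.0), np.int64(8)), (np.float64(96.0), np.int64(137)), (np.float64(98.0), np.int64(185)), (np.float64(100.0), np.int64(27)), (np.float64(102.0), np.int64(3)), (np.float64(104.0), np.int64(4)), (np.float64(106.0), np.int64(2)), (np.float64(108.0), np.int64(0)), (np.float64(110.0), np.int64(7)), (np.float64(112.0), np.int64(16)), (np.float64(114.0), np.int64(38)), (np.float64(116.0), np.int64(4))]
 head [-78.8  -0.6  84.8] 33 [-85.  -9.  79.] [-73.   6.  90.]
 face [-73.6  -1.1  67.5]
side fron
[... 421 characters left out ...]
float64(85.0), np.int64(2)), (np.float64(87.0), np.int64(6)), (np.float64(89.0), np.int64(4)), (np.float64(91.0), np.int64(4)), (np.float64(93.0), np.int64(10)), (np.float64(95.0), np.int64(31)), (np.float64(97.0), np.int64(194)), (np.float64(99.0), np.int64(345)), (np.float64(101.0), np.int64(146)), (np.float64(103.0), np.int64(19)), (np.float64(105.0), np.int64(0)), (np.float64(107.0), np.int64(0)), (np.float64(109.0), np.int64(0)), (np.float64(111.0), np.int64(3)), (np.float64(113.0), np.int64(19)), (np.float64(115.0), np.int64(52)), (np.float64(117.0), np.int64(18)), (np.float64(119.0), np.int64(2))]
 head [-82.1  -3.2  86.4] 16 [-89.  -9.  81.] [-77.   3.  91.]
 face [-75.   -2.8  69.3]
```

{"api": "drive_tool", "payload": {"increments": "36 -34 0 0;36 -34 0 0;36 -34 0 0;36 -34 0 0;36 -34 0 0;36 -34 0 0;36 -34 0 0;36 -34 0 0", "fingers": 50, "force": 20}}

```text
time_s: 1.1
eef_pos: [0.3655, -0.2712, 0.2224]
tool_rot: [3.141, 0.0, 0.245]
wrist_force: [0.5, -0.2, 0.5]
width: 0.05
grasp_force: 0.0
```

```bash
cat >> h.py <<'E'
def to(*pts):
    "each pt: x y z(mm) yaw(deg); prints tool deltas from state, then between pts (turn applied after/at row's end)"
    s=robot.state(); p=np.array(s['eef_pos'])*1000; yw=np.degrees(s['tool_rot'][2]); print('t',round(float(s['time_s']),2),'p',np.round(p,1),'yaw',round(yw,1),'w',s['width'],'g',s['grasp_force'],'F',np.round(s['wrist_force'],1))
    for q in pts:
        d=np.array(q[:3])-p; a=np.radians(yw); dr=-(q[3]-yw)
        print('  ',np.round([d[0]*np.cos(a)+d[1]*np.sin(a), d[0]*np.sin(a)-d[1]*np.cos(a), -d[2], (dr+180)%360-180],1)); p=np.array(q[:3]); yw=q[3]
E
python3 -c "
from h import *
to((585,67.5,200,14))
print(robot.state()['tool_rot'])"
```

```text
t 1.1 p [ 365.5 -271.2  222.4] yaw 14.0 w 0.049958674358390985 g 0.0 F [ 0.5 -0.2  0.5]
   [ 295.1 -275.4   22.4    0. ]
[3.14146176e+00 2.36484013e-04 2.44723129e-01]
```

{"api": "drive_tool", "payload": {"increments": "37 -34.5 0 0;37 -34.5 5 0;37 -34.5 10 0;37 -34.5 10 0;37 -34.5 10 0;37 -34.5 10 0;37 -34.5 10 0;36 -33.5 15 0"}}

```text
time_s: 2.1
eef_pos: [0.5854, 0.0669, 0.1521]
tool_rot: [3.141, -0.0, 0.244]
wrist_force: [0.1, -1.5, 0.9]
width: 0.05
grasp_force: 0.0
```

```bash
python3 - <<'E'
from h import *
to((585,67.5,140,14))
c=cap('top');cv2.imwrite('pics/t1.png',cv2.resize(c['frame'][160:290,250:400],None,fx=4,fy=4))
c=cap('side');cv2.imwrite('pics/s1.png',cv2.resize(c['frame'][130:290,230:400],None,fx=3.5,fy=3.5))
E
```

```text
t 2.1 p [585.4  66.9 152.1] yaw 14.0 w 0.050031941164884734 g 0.0 F [ 0.1 -1.5  0.9]
   [-0.3 -0.7 12.1 -0. ]
```

View pics/s1.png

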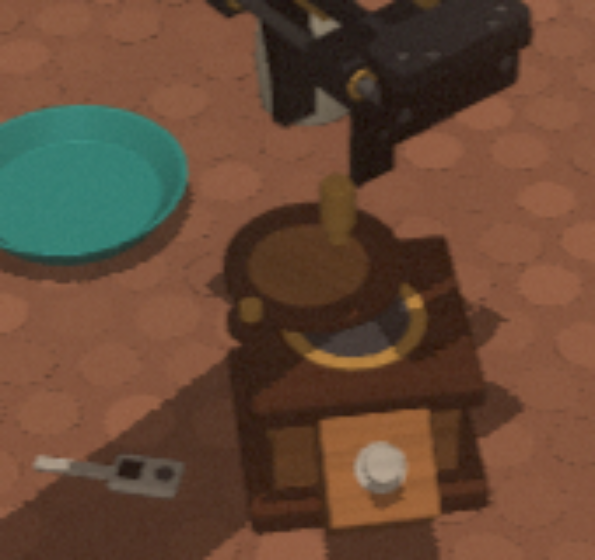

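{"api": "drive_tool", "payload": {"increments": "0 0 20 0;0 -0.5 20 0;0 0 6 0;0 0 0 0"}}

```text
time_s: 2.7
eef_pos: [0.5841, 0.0654, 0.1061]
tool_rot: [3.141, 0.001, 0.244]
wrist_force: [-0.7, -0.2, 0.8]
width: 0.05
grasp_force: 0.0
```

{"api": "drive_tool", "payload": {"increments": "0 0 0 0;0 0 0 0;0 0 0 0;0 0 0 0", "fingers": 0, "force": 15}}

```text
time_s: 3.2
eef_pos: [0.5845, 0.0662, 0.1067]
tool_rot: [-3.142, -0.0, 0.245]
wrist_force: [0.8, 1.0, -0.4]
width: 0.018
grasp_force: 0.8
```

```bash
python3 - <<'E'
from h import *
pv=np.array([523.7,34.4]);a=np.radians(73.5);X=np.array([np.cos(a),np.sin(a)]);Y=np.array([-X[1],X[0]])
p=np.array(robot.state()['eef_pos'])[:2]*1000; d=p-pv; r=np.hypot(*d); th=np.arctan2(d@X,-d@Y); print(r,th)
pts=[(*(pv+r*(np.sin(t)*X-np.cos(t)*Y)),106,14-30.5*k/8) for k,t in zip(range(1,9),np.linspace(th,-0.02,9)[1:])]
to(*pts)
E
```

```text
68.63448433225022 0.7698254957278016
t 3.2 p [584.5  66.2 106.7] yaw 14.0 w 0.01798195861174173 g 0.7729571047093486 F [ 0.8  1.  -0.4]
   [1.3 6.7 0.7 3.8]
   [ 1.1  6.7 -0.   3.8]
   [ 0.8  6.7 -0.   3.8]
   [ 0.6  6.7 -0.   3.8]
   [ 0.4  6.8 -0.   3.8]
   [ 0.2  6.8 -0.   3.8]
   [-0.   6.8 -0.   3.8]
   [-0.3  6.8 -0.   3.8]
```

{"api": "drive_tool", "payload": {"increments": "1.3 6.7 0 3.8;1.1 6.7 0 3.8;0.8 6.7 0 3.8;0.6 6.7 0 3.8;0.4 6.8 0 3.8;0.2 6.8 0 3.8;0 6.8 0 3.8;-0.3 6.8 0 3.8"}}

```text
time_s: 4.2
eef_pos: [0.5899, 0.0143, 0.1067]
tool_rot: [-3.139, -0.002, -0.288]
wrist_force: [8.2, 8.5, -3.1]
width: 0.0177
grasp_force: 15.0
```

```bash
cat >lid.py <<'E'
from h import *
pv=np.array([523.7,34.4]);a=np.radians(73.5);X=np.array([np.cos(a),np.sin(a)]);Y=np.array([-X[1],X[0]])
p=np.array(robot.state()['eef_pos'])[:2]*1000; d=p-pv; r=np.hypot(*d); th=np.arctan2(d@X,-d@Y); print(r,th)
to()
E
python3 lid.py
```

```text
69.23026201784872 -0.0069088622416621556
t 4.2 p [589.9  14.3 106.7] yaw -16.5 w 0.017654419060513002 g 15.021331803873181 F [ 8.2  8.5 -3.1]
```

{"api": "drive_tool", "payload": {"increments": "0 1.5 0 0;0 1.5 0 0;0 0 0 0"}}

```text
time_s: 4.58
eef_pos: [0.59, 0.0143, 0.1069]
tool_rot: [-3.136, -0.003, -0.283]
wrist_force: [11.2, 10.6, -8.0]
width: 0.0175
grasp_force: 15.0
```

```bash
python3 lid.py
```

```text
69.26396424468221 -0.006449643093928781
t 4.58 p [590.   14.3 106.9] yaw -16.2 w 0.017532179823035527 g 15.017239678418264 F [11.2 10.6 -8. ]
```

{"api": "drive_tool", "payload": {"increments": "0 -3 0 0;0 0 0 0;0 0 0 0;0 0 -10 0;0 0 -50 -10;0 0 -50 -10;0 0 0 -10;0 0 0 -10", "fingers": 44}}

```text
time_s: 5.58
eef_pos: [0.5894, 0.0132, 0.2181]
tool_rot: [3.14, -0.002, 0.418]
wrist_force: [0.2, 0.6, -0.0]
width: 0.0438
grasp_force: 0.0
```

```bash
python3 - <<'E'
from h import *
print(np.round(robot.state()['joint_pos'],3))
to((505,-276.6,200,73.5))
c=cap('top');P=cloud(c);k=P[(np.nan_to_num(P[...,2])>.122)&(np.nan_to_num(P[...,2])<.134)&(np.hypot(P[...,0]-.59,P[...,1]-.0145)<.04)];print(len(k),k.mean(0) if len(k) else 0)
c=cap('side');P=cloud(c);k=P[(np.nan_to_num(P[...,2])>.122)&(np.nan_to_num(P[...,2])<.134)&(np.hypot(P[...,0]-.59,P[...,1]-.0145)<.04)];print(len(k),k.mean(0) if len(k) else 0)
E
```

```text
[ 0.467  0.334 -0.704  1.538  0.22   1.349 -1.411]
t 5.58 p [589.4  13.2 218.1] yaw 23.9 w 0.04377697064662676 g 0.0 F [ 0.2  0.6 -0. ]
   [-194.7  230.6   18.1  -49.6]
0 0
96 [0.59008429 0.01057208 0.12842322]
```

{"api": "drive_tool", "payload": {"increments": "-32.5 38.7 0 0;-32.5 38.7 0 0;-32.5 38.7 0 0;-32.5 38.7 0 0;-32.5 38.7 0 0;-32.5 38.7 0 0;0 0 0 10;0 0 0 10"}}

```text
time_s: 6.68
eef_pos: [0.5031, -0.2783, 0.2169]
tool_rot: [-3.141, -0.0, 0.051]
wrist_force: [0.0, 1.0, 0.5]
width: 0.044
grasp_force: 0.0
```

{"api": "drive_tool", "payload": {"increments": "0 0 0 10;0 0 0 10;0 0 0 10;0 0 0 10;0 0 0 10;0 0 0 10;0 0 0 10;0 0 0 10"}}

```text
time_s: 7.68
eef_pos: [0.5035, -0.2775, 0.217]
tool_rot: [-3.141, -0.0, -1.344]
wrist_force: [0.1, -0.3, 0.2]
width: 0.0443
grasp_force: 0.0
```

{"api": "drive_tool", "payload": {"increments": "0 0 10 10;0 0 20 10;0 0 20 10;0 0 0 0"}}

```text
time_s: 8.18
eef_pos: [0.4997, -0.2748, 0.1794]
tool_rot: [3.107, 0.022, -1.524]
wrist_force: [1.1, 0.5, -0.4]
width: 0.0441
grasp_force: 0.0
```

```bash
python3 - <<'E'
from h import *
print(np.round(robot.state()['joint_pos'],3))
to((505.3,-278,66,-106.5))
E
```

```text
[ 0.13   0.275  0.353  1.649 -0.1    1.276 -2.59 ]
t 8.18 p [ 499.7 -274.8  179.4] yaw -87.3 w 0.04412322007010949 g 0.0 F [ 1.1  0.5 -0.4]
   [  3.5  -5.5 113.4  19.2]
```

{"api": "drive_tool", "payload": {"increments": "0 0 0 -10.5;0 0 0 -10.5;0 0 0 -10.5;0 0 0 -10.5;0 0 0 -10.5;0 0 0 -10.5;0 0 0 -10.5;0 0 0 -10.5"}}

```text
time_s: 9.18
eef_pos: [0.4999, -0.276, 0.1808]
tool_rot: [-3.122, 0.033, -0.05]
wrist_force: [0.3, -0.1, -0.2]
width: 0.0441
grasp_force: 0.0
```

{"api": "drive_tool", "payload": {"increments": "0 0 0 -10.5;0 0 0 -10.5;0 0 0 -10.5;0 0 0 -10.5;0 0 0 -10.5;0 0 0 -10.5;0 0 0 -10.5;0 0 0 0"}}

```text
time_s: 10.18
eef_pos: [0.4997, -0.2761, 0.1808]
tool_rot: [-3.104, -0.009, 1.225]
wrist_force: [-0.1, 0.5, -0.3]
width: 0.0438
grasp_force: 0.0
```

```bash
python3 - <<'E'
from h import *
print(np.round(robot.state()['joint_pos'],3),robot.state()['tool_rot'])
to((505.3,-278,66,73.5))
E
```

```text
[ 0.422  0.268  0.008  1.632 -0.009  1.279  0.086] [-3.10434859 -0.00922784  1.22466905]
t 10.18 p [ 499.7 -276.1  180.8] yaw 70.2 w 0.04379707158115136 g 0.0 F [-0.1  0.5 -0.3]
   [ 1.000e-01  5.900e+00  1.148e+02 -3.300e+00]
```

```bash
cat >> h.py <<'E'
from scipy.spatial.transform import Rotation as Ro
def to(*pts):
    s=robot.state(); p=np.array(s['eef_pos'])*1000; R=Ro.from_euler('xyz',s['tool_rot']).as_matrix()
    print('t',round(float(s['time_s']),2),'p',np.round(p,1),'rot',np.round(s['tool_rot'],3),'z',np.round(R[:,2],3),'w',np.round(s['width'],4),'g',np.round(s['grasp_force'],1),'F',np.round(s['wrist_force'],1))
    for q in pts:
        d=R.T@(np.array(q[:3])-p); dr=-(q[3]-np.degrees(np.arctan2(R[1,0],R[0,0])))
        print('  ',np.round([*d,(dr+180)%360-180],1)); p=np.array(q[:3]); R=R@Ro.from_euler('z',dr,degrees=True).as_matrix()
E
python3 -c "
from h import *
to((505.3,-278,130,73.5),(505.3,-278,66,73.5))"
```

```text
t 10.18 p [ 499.7 -276.1  180.8] rot [-3.104 -0.009  1.225] z [-0.032  0.021 -0.999] w 0.0438 g 0.0 F [-0.1  0.5 -0.3]
   [-0.3  7.8 50.5 -3.3]
   [-0.7  2.3 64.  -0. ]
```

{"api": "drive_tool", "payload": {"increments": "-0.2 4 25 -3.3;-0.2 4 25 0;0 0.8 22 0;-0.3 0.8 21 0;-0.3 0.8 21 0;0 0 0 0"}}

```text
time_s: 10.92
eef_pos: [0.5045, -0.2771, 0.0645]
tool_rot: [-3.101, -0.012, 1.28]
wrist_force: [-0.8, 0.2, 0.2]
width: 0.044
grasp_force: 0.0
```

{"api": "drive_tool", "payload": {"increments": "0 0 0 0;0 0 0 0;0 0 0 0;0 0 0 0", "fingers": 0, "force": 5}}

```text
time_s: 11.42
eef_pos: [0.506, -0.2778, 0.0662]
tool_rot: [-3.105, -0.011, 1.284]
wrist_force: [0.9, -0.3, 3.6]
width: 0.0227
grasp_force: 5.0
```

```bash
python3 - <<'E'
from h import *
to()
c=cap('side');cv2.imwrite('pics/s2.png',cv2.resize(c['frame'][270:470,280:480],None,fx=3,fy=3))
E
```

```text
t 11.43 p [ 506.  -277.8   66.2] rot [-3.105 -0.011  1.284] z [-0.032  0.021 -0.999] w 0.0227 g 5.0 F [ 0.9 -0.3  3.6]
```

View pics/s2.png

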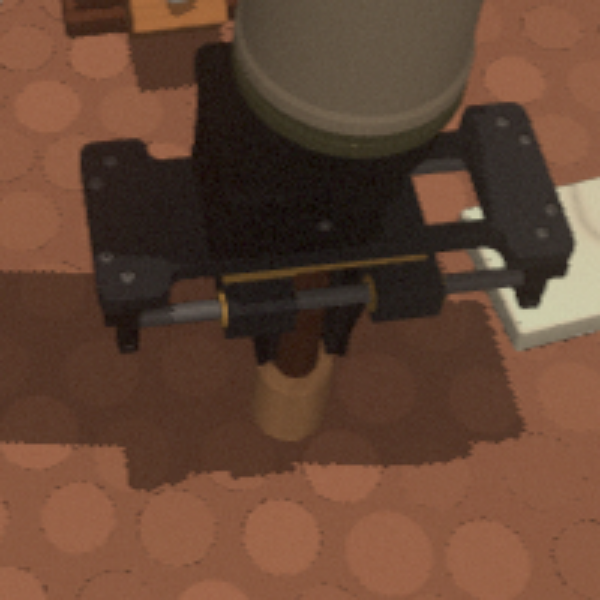

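{"api": "drive_tool", "payload": {"increments": "-6.8 0 -0.7 0;-6.9 0 -0.4 0;-6.9 0 0.2 0;-6.9 0 0.6 0"}}

```text
time_s: 11.98
eef_pos: [0.4975, -0.3048, 0.0656]
tool_rot: [-3.104, -0.011, 1.284]
wrist_force: [2.4, 0.8, 4.0]
width: 0.0229
grasp_force: 5.0
```

{"api": "drive_tool", "payload": {"increments": "-6.9 0 1.1 0;-6.8 0 1.6 0;-6.6 0 2.1 0;-6.4 0 2.6 0;0 0 0 0"}}

```text
time_s: 12.6
eef_pos: [0.489, -0.3302, 0.0573]
tool_rot: [-3.102, -0.01, 1.283]
wrist_force: [1.6, -2.1, 4.6]
width: 0.023
grasp_force: 4.9
```

```bash
python3 - <<'E'
from h import *
to()
c=cap('side');cv2.imwrite('pics/s3.png',cv2.resize(c['frame'][270:470,280:480],None,fx=3,fy=3));np.savez('s3',P=cloud(c),f=c['frame'])
c=cap('top');np.savez('t3',P=cloud(c),f=c['frame']);cv2.imwrite('pics/t3.png',cv2.resize(c['frame'][200:350,400:600],None,fx=3,fy=3))
E
```

```text
t 12.6 p [ 489.  -330.2   57.3] rot [-3.102 -0.01   1.283] z [-0.035  0.021 -0.999] w 0.023 g 4.9 F [ 1.6 -2.1  4.6]
```

View pics/s3.png

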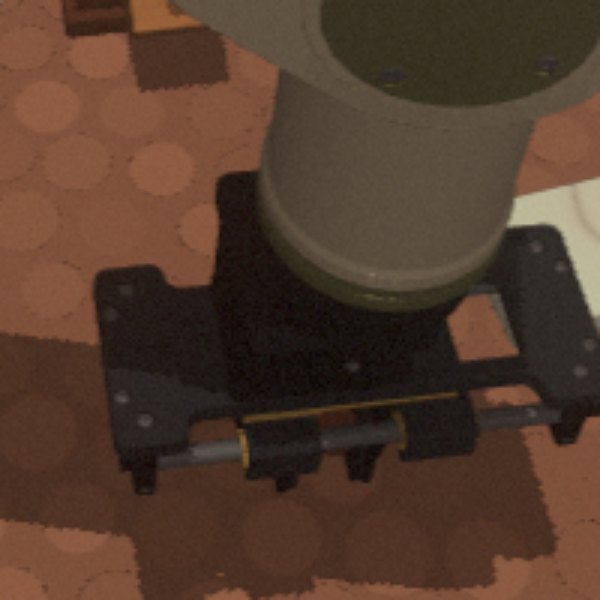

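{"api": "drive_tool", "payload": {"increments": "0 0 0 0;0 0 -3 0;0 0 -15 0;0 0 -40 0;0 0 -40 0;0 0 0 0", "force": 50}}

```text
time_s: 13.45
eef_pos: [0.4947, -0.3324, 0.1599]
tool_rot: [-3.109, -0.01, 1.284]
wrist_force: [-0.6, 0.2, -1.6]
width: 0.0206
grasp_force: 49.9
```

```bash
cat > til.py <<'E'
from h import *
import sys
s=robot.state(); R=Ro.from_euler('xyz',s['tool_rot']).as_matrix(); tcp=np.array(s['eef_pos'])*1000; gp=tcp-19*R[:,2]
to(); a=np.radians(73.5);X=np.array([np.cos(a),np.sin(a),0]);Y=np.array([-X[1],X[0],0]);B=np.array([X,Y,[0,0,1]])
for n in('top','side'):
    c=cap(n);P=cloud(c)*1000; q=(P-gp)@B.T; hsv=cv2.cvtColor(c['frame'],cv2.COLOR_BGR2HSV)
    near=(abs(q[...,1])<25)&(q[...,0]>-15)&(q[...,0]<110)&(q[...,2]<5)&(P[...,2]>6)&(np.linalg.norm(q,axis=-1)<110)
    col=near&(hsv[...,1]>60)&(hsv[...,2]>40)
    if n=='top': f=c['frame'].copy(); u,v=proj(c,gp/1000)[0].astype(int)
    Q=q[col]
    if len(Q): print(n,len(Q),'far corner (max along), minmax',np.round(Q.min(0)),np.round(Q.max(0)),'mean',np.round(Q.mean(0),1))
    print('  xz hull',np.round(cv2.convexHull(Q[:,[0,2]].astype(np.float32))[:,0]).astype(int).tolist() if len(Q)>3 else '')
y0=max(0,min(v-70,330));x0=max(0,min(u-90,440)); cv2.imwrite('pics/'+sys.argv[1],cv2.resize(f[y0:y0+150,x0:x0+200],None,fx=4,fy=4))
E
python3 til.py t4.png
```

```text
t 13.45 p [ 494.7 -332.4  159.9] rot [-3.109 -0.01   1.284] z [-0.028  0.018 -0.999] w 0.0206 g 49.9 F [-0.6  0.2 -1.6]
top 806 far corner (max along), minmax [ 10. -18. -64.] [68. 21.  5.] mean [ 40.9   3.  -28.4]
  xz hull [[68, -55], [60, -41], [55, -33], [48, -23], [44, -18], [23, 5], [13, 5], [11, 3], [10, -4], [10, -6], [10, -17], [10, -19], [11, -20], [19, -33], [36, -52], [44, -60], [51, -64], [57, -64], [62, -64], [66, -60], [67, -59]]
side 55 far corner (max along), minmax [-12. -19. -41.] [16. 21.  3.] mean [ -7.2  -1.4 -13.8]
  xz hull [[16, -38], [-2, -5], [-10, 3], [-11, 3], [-12, 1], [-12, -19], [-11, -21], [-9, -23], [13, -41]]
```

View pics/t4.png

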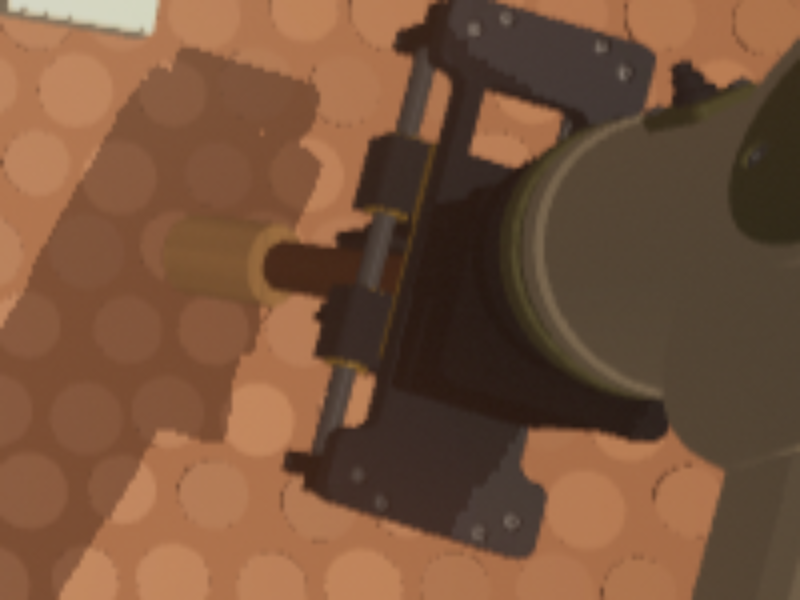

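```bash
cat > fit.py <<'E'
from h import *
from scipy.optimize import least_squares
def fit(verbose=1):
    s=robot.state(); R=Ro.from_euler('xyz',s['tool_rot']).as_matrix(); gp=np.array(s['eef_pos'])*1000-19*R[:,2]
    a=np.radians(73.5);B=np.array([[np.cos(a),np.sin(a),0],[-np.sin(a),np.cos(a),0],[0,0,1]])
    c=cap('top');q=(cloud(c)*1000-gp)@B.T;hsv=cv2.cvtColor(c['frame'],cv2.COLOR_BGR2HSV)
    Q=q[(abs(q[...,1])<26)&(q[...,0]>5)&(q[...,0]<100)&(q[...,2]<2)&(cloud(c)[...,2]>.006)&(np.linalg.norm(q,axis=-1)<100)&(hsv[...,1]>60)&(hsv[...,2]>40)]
    def geo(x):
        d=np.array([np.sin(x[0])*np.cos(x[1]),np.sin(x[1]),-np.cos(x[0])*np.cos(x[1])]); w=Q-np.array([x[2],x[3],0]); al=w@d; return d,al,np.linalg.norm(w-al[:,None]*d,axis=1)
    x=np.array([.64,0,0,0])
    for i in range(6):
        d,al,r=geo(x); hd=(al>44)&(al<82)&(abs(r-18)<6); hn=(al>15)&(al<36)&(abs(r-11)<6)
        x=least_squares(lambda x:np.r_[(geo(x)[2]-18)[hd],(geo(x)[2]-11)[hn]],x,loss='soft_l1').x
    d,al,r=geo(x); on=(abs(r-18)<3)|(abs(r-11)<3); far=np.percentile(al[(r<19)&(r>12)],99)
    print('tilt',x[0].round(3),'lat',x[1].round(3),'off',x[2:].round(1),'n',hd.sum(),hn.sum(),'res',np.abs(r[hd]-18).mean().round(2),'axial face',far.round(1),'shoulder',np.percentile(al[(r>14)&(r<17)],[2,10]).round(1) if ((r>14)&(r<17)).any() else '')
    pin=np.array([-.6,0,.8]); print('angle to pin',np.arccos(-d@pin).round(3)); fc=gp+B.T@(np.array([x[2],x[3],0])+85*d); print('face@85 world',fc.round(1),'axis',(B.T@d).round(3)); return
fit()
E
python3 fit.py
```

```text
tilt 0.54 lat 0.027 off [11.9  0.9] n 327 219 res 0.72 axial face 78.7 shoulder [ 1.2 31.9]
angle to pin 0.107
face@85 world [ 506.3 -277.5  102.1] axis [ 0.12   0.5   -0.858]
```

```bash
sed -i "s/least_squares(lambda x:np.r_\[/least_squares(lambda x:np.r_[(x[2]-2.4)*OW,(x[3]+0)*OW,/; s/^fit()/for OW in(0,20,200): fit()/" fit.py; python3 fit.py
```

```text
tilt 0.552 lat 0.027 off [11.2  0.8] n 331 218 res 0.7 axial face 78.2 shoulder [ 3.4 16.1]
angle to pin 0.095
face@85 world [ 506.1 -277.2  101.7] axis [ 0.123  0.511 -0.851]
tilt 0.571 lat 0.041 off [9.8 0. ] n 338 200 res 0.72 axial face 79.5 shoulder [ 2.6 26.2]
angle to pin 0.083
face@85 world [ 505.4 -277.   102.2] axis [ 0.114  0.53  -0.841]
tilt 0.677 lat 0.04 off [2.4 0. ] n 367 146 res 1.1 axial face 85.2 shoulder [ 9.6 14.4]
angle to pin 0.052
face@85 world [ 505.5 -277.2  107.2] axis [ 0.139  0.611 -0.779]
```

```bash
python3 -c "
from h import *
to((529,-145,161,73.5))"
```

```text
t 13.75 p [ 492.4 -331.1  154.5] rot [-3.101 -0.011  1.284] z [-0.036  0.022 -0.999] w 0.0207 g 49.9 F [ 0.7 -0.3 -1.6]
   [ 1.889e+02 -1.760e+01 -3.600e+00  1.000e-01]
```

{"api": "drive_tool", "payload": {"increments": "22.5 -2.7 -2 0;22.5 -2.7 -2 0;22.5 -2.7 -2 0;22.5 -2.7 -2 0;22.5 -2.7 -2 0;22.5 -2.7 -2 0;22.5 -2.7 -2 0;22.5 -2.7 -1 0"}}

```text
time_s: 14.75
eef_pos: [0.5233, -0.1523, 0.1728]
tool_rot: [-3.102, -0.011, 1.284]
wrist_force: [0.5, -0.4, -2.0]
width: 0.0207
grasp_force: 49.9
```

{"api": "drive_tool", "payload": {"increments": "0 0 0 0;0 0 0 0"}}

```text
time_s: 15.0
eef_pos: [0.5232, -0.154, 0.1729]
tool_rot: [-3.102, -0.01, 1.284]
wrist_force: [0.1, 0.2, -1.0]
width: 0.021
grasp_force: 49.9
```

```bash
sed -i 's/c.\[.frame.\],cv2/c["frame"],cv2/' fit.py; python3 fit.py; python3 - <<'E'
from h import *
to((523.3,-152.3,172,73.5))
a=cap('top')['frame'][190:290,310:440];b=cap('side')['frame'][180:310,270:400]
cv2.imwrite('pics/c5.png',np.hstack([cv2.resize(a,(507,390)),cv2.resize(b,(290,390))]))
E
```

```text
tilt 0.536 lat 0.026 off [12.3  0.8] n 243 172 res 0.55 axial face 76.9 shoulder [30.9 32.2]
angle to pin 0.11
face@85 world [ 536.9 -100.1  118.9] axis [ 0.12   0.497 -0.859]
tilt 0.572 lat 0.038 off [9.9 0. ] n 260 153 res 0.52 axial face 79.4 shoulder [33.  33.9]
angle to pin 0.082
face@85 world [ 536.6 -100.2  120.6] axis [ 0.117  0.529 -0.84 ]
tilt 0.676 lat 0.034 off [2.4 0. ] n 285 72 res 1.02 axial face 84.8 shoulder [17.1 22.5]
angle to pin 0.047
face@85 world [ 536.9 -100.5  125.8] axis [ 0.145  0.609 -0.78 ]
t 15.15 p [ 523.3 -154.1  173.2] rot [-3.103 -0.011  1.283] z [-0.034  0.021 -0.999] w 0.0204 g 49.9 F [-0.1  0.3 -1.7]
   [ 1.7 -0.5  1.2 -0. ]
```

View pics/c5.png

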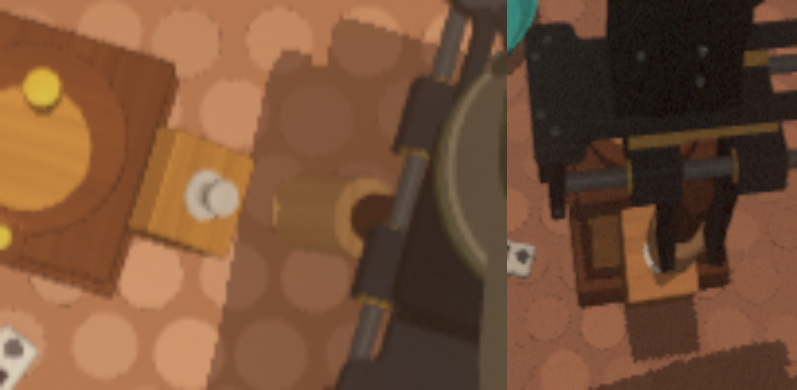

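{"api": "drive_tool", "payload": {"increments": "10.3 -0.5 14 0;10.3 -0.5 14 0;0 0 0 0;10.2 0.5 13.8 0;10.2 0.5 13.8 0;-12 -0.6 -16 0;-12 -0.6 -16 0;0 0 0 0", "force": 60}}

```text
time_s: 16.25
eef_pos: [0.5271, -0.1369, 0.1512]
tool_rot: [-3.105, -0.011, 1.283]
wrist_force: [0.5, -0.3, -1.6]
width: 0.0205
grasp_force: 59.9
```

```bash
cat > pin.py <<'E'
from h import *
import sys
to(); a=np.radians(73.5);B=np.array([[np.cos(a),np.sin(a),0],[-np.sin(a),np.cos(a),0],[0,0,1]])
c=cap('top');P=cloud(c)*1000; q=(P-np.array([571.6,20.2,0]))@B.T; hsv=cv2.cvtColor(c['frame'],cv2.COLOR_BGR2HSV)
m=(q[...,0]<-62)&(q[...,0]>-112)&(abs(q[...,1])<20)&(q[...,2]>45)&(q[...,2]<110)
s=(q[m]-[-87,0,71])@[-.6,0,.8]; g=hsv[m][:,1]<70; print('gray head heights',g.sum(),np.round(np.percentile(s[g],[10,50,90]),1) if g.any() else '','rest',np.round(np.percentile(s[~g],[10,50,90]),1))
cv2.imwrite('pics/'+sys.argv[1],cv2.resize(c['frame'][190:290,310:440],(650,500)))
E
python3 pin.py p6.png; python3 fit.py|tail -3
```

```text
t 16.25 p [ 527.1 -136.9  151.2] rot [-3.105 -0.011  1.283] z [-0.032  0.021 -0.999] w 0.0205 g 59.9 F [ 0.5 -0.3 -1.6]
gray head heights 85 [-0.1  2.9  4.8] rest [-2.8 -1.   0.6]
tilt 0.709 lat 0.056 off [2.4 0. ] n 265 55 res 1.07 axial face 83.7 shoulder [19.9 26.9]
angle to pin 0.086
face@85 world [538.8 -79.  104. ] axis [ 0.131  0.639 -0.758]
```

{"api": "drive_tool", "payload": {"increments": "10.2 0.5 13.8 0;10.2 0.5 13.8 0;5 0.2 7 0;0 0 0 0"}}

```text
time_s: 16.95
eef_pos: [0.5332, -0.1179, 0.1185]
tool_rot: [-3.106, -0.003, 1.279]
wrist_force: [-16.0, -21.6, 34.2]
width: 0.0205
grasp_force: 60.2
```

{"api": "drive_tool", "payload": {"increments": "-12 -0.6 -16 0;-18 -0.9 -24 0;-18 -0.9 -24 0;-20 0 -20 0;-20 0 0 0;0 0 0 0"}}

```text
time_s: 17.7
eef_pos: [0.5089, -0.1973, 0.198]
tool_rot: [-3.102, -0.011, 1.283]
wrist_force: [-0.3, 0.1, -2.0]
width: 0.0206
grasp_force: 59.8
```

```bash
python3 pin.py p7.png; python3 fit.py|tail -3
```

```text
t 17.7 p [ 508.9 -197.3  198. ] rot [-3.102 -0.011  1.283] z [-0.035  0.022 -0.999] w 0.0206 g 59.8 F [-0.3  0.1 -2. ]
gray head heights 89 [-0.3  3.7  5.8] rest [-2.8 -1.   0.6]
tilt 0.754 lat 0.062 off [2.4 0. ] n 358 130 res 1.07 axial face 82.6 shoulder [13.5 18.7]
angle to pin 0.127
face@85 world [ 522.4 -136.   155.2] axis [ 0.135  0.673 -0.727]
```

View pics/p7.png

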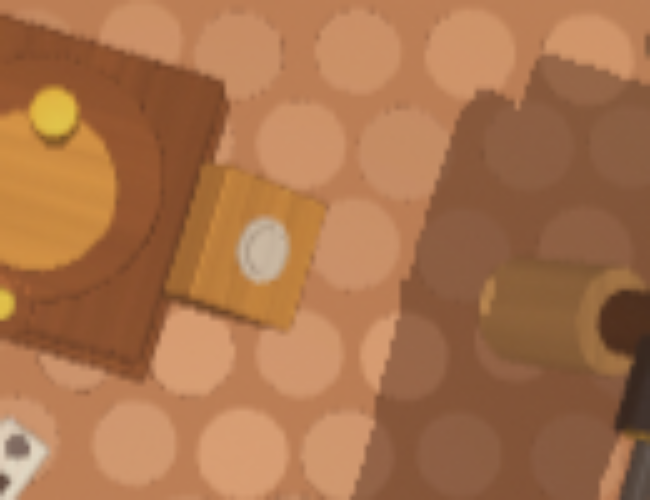

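```bash
python3 -c "
from h import *
to((489,-330,65,73.5),(489,-330,55,73.5))"
```

```text
t 17.9 p [ 509.6 -195.2  198.2] rot [-3.102 -0.012  1.286] z [-0.034  0.022 -0.999] w 0.0207 g 59.8 F [ 0.2 -0.1 -1.4]
   [-136.7   23.2  130.8    0.2]
   [-0.1  0.4 10.   0. ]
```

{"api": "drive_tool", "payload": {"increments": "-17 3 16.3 0;-17 3 16.3 0;-17 3 16.3 0;-17 3 16.3 0;-17 3 16.3 0;-17 2.8 16.3 0;-17 2.7 16.3 0;-17 2.7 16.3 0"}}

```text
time_s: 18.9
eef_pos: [0.4886, -0.332, 0.065]
tool_rot: [-3.103, -0.011, 1.284]
wrist_force: [-0.4, 0.7, -1.5]
width: 0.0209
grasp_force: 59.8
```

{"api": "drive_tool", "payload": {"increments": "0 0 0 0;0 0 2 0;0 0 2 0;0 0 2 0"}}

```text
time_s: 19.4
eef_pos: [0.489, -0.3303, 0.0605]
tool_rot: [-3.104, -0.011, 1.285]
wrist_force: [-0.0, 0.5, -1.6]
width: 0.0206
grasp_force: 59.8
```

```bash
python3 fit.py; python3 -c "
from h import *
to()"
```

```text
tilt 0.618 lat 0.039 off [12.7  1.7] n 231 153 res 0.77 axial face 73.7 shoulder [ 2.2 28.6]
angle to pin 0.046
face@85 world [ 502.5 -269.9   10.2] axis [ 0.127  0.566 -0.814]
tilt 0.65 lat 0.068 off [10.2  0. ] n 259 155 res 0.8 axial face 76.1 shoulder [ 4.6 20.8]
angle to pin 0.068
face@85 world [ 501.3 -270.2   11.6] axis [ 0.107  0.598 -0.794]
tilt 0.753 lat 0.066 off [2.4 0. ] n 295 113 res 1.27 axial face 83.1 shoulder [11.6 16.2]
angle to pin 0.128
face@85 world [ 501.1 -271.4   17.3] axis [ 0.131  0.673 -0.728]
t 19.55 p [ 488.7 -330.6   60.2] rot [-3.103 -0.011  1.285] z [-0.034  0.021 -0.999] w 0.0204 g 59.8 F [ 0.1  1.2 -2. ]
```

{"api": "drive_tool", "payload": {"increments": "0 0 2 0;0 0 2 0;0 0 1 0;0 0 0 0"}}

```text
time_s: 20.05
eef_pos: [0.4883, -0.3306, 0.055]
tool_rot: [-3.103, -0.011, 1.284]
wrist_force: [0.1, -0.5, -1.9]
width: 0.0203
grasp_force: 59.8
```

{"api": "drive_tool", "payload": {"increments": "0 0 1 0;0 0 1 0;0 0 0 0"}}

```text
time_s: 20.42
eef_pos: [0.4882, -0.3306, 0.053]
tool_rot: [-3.103, -0.011, 1.284]
wrist_force: [-0.9, -0.7, -1.7]
width: 0.0205
grasp_force: 59.8
```

{"api": "drive_tool", "payload": {"increments": "0 0 1 0;0 0 1 0;0 0 0 0"}}

```text
time_s: 20.8
eef_pos: [0.4884, -0.3311, 0.0517]
tool_rot: [-3.104, -0.01, 1.284]
wrist_force: [-0.6, -0.4, 3.8]
width: 0.0207
grasp_force: 59.8
```

{"api": "drive_tool", "payload": {"increments": "0 0 1 0;0 0 1 0;0 0 0 0"}}

```text
time_s: 21.18
eef_pos: [0.4885, -0.3321, 0.0508]
tool_rot: [-3.105, -0.009, 1.283]
wrist_force: [-3.6, -2.2, 13.3]
width: 0.021
grasp_force: 59.7
```

{"api": "drive_tool", "payload": {"increments": "0 0 -1.5 0;0 0 0 0;5.8 0 -3 0;6.1 0 -2.5 0;6.2 0 -2 0;6.4 0 -1.5 0;6.5 0 -0.9 0;0 0 0 0", "force": 5}}

```text
time_s: 22.18
eef_pos: [0.4975, -0.3, 0.0607]
tool_rot: [-3.103, -0.011, 1.285]
wrist_force: [0.4, 0.1, -1.6]
width: 0.0214
grasp_force: 5.0
```

```bash
python3 fit.py; python3 -c "
from h import *
to()"
```

```text
tilt 0.411 lat 0.028 off [8.2 1.6] n 190 157 res 0.64 axial face 75.7 shoulder [13.4 29. ]
angle to pin 0.234
face@85 world [ 506.4 -258.9    1.7] axis [ 0.086  0.391 -0.916]
tilt 0.46 lat 0.053 off [5. 0.] n 208 153 res 0.71 axial face 77.0 shoulder [15.2 31.5]
angle to pin 0.191
face@85 world [ 505.7 -258.8    3.6] axis [ 0.075  0.44  -0.895]
tilt 0.503 lat 0.051 off [2.4 0. ] n 221 141 res 0.89 axial face 78.7 shoulder [ 9.6 19.5]
angle to pin 0.149
face@85 world [ 506.  -258.7    5.3] axis [ 0.088  0.476 -0.875]
t 22.32 p [ 497.1 -301.2   60.7] rot [-3.103 -0.011  1.284] z [-0.034  0.021 -0.999] w 0.0219 g 5.0 F [-0.9 -0.5 -1.3]
```

{"api": "drive_tool", "payload": {"increments": "0 0 2.5 0;6.2 0 -0.8 0;6.4 0 -0.5 0;6.4 0 0 0;6.4 0 0.3 0;6.4 0 0.8 0;3 0 0.6 0;0 0 0 0"}}

```text
time_s: 23.32
eef_pos: [0.5074, -0.2671, 0.0585]
tool_rot: [-3.103, -0.011, 1.285]
wrist_force: [0.8, 2.1, 2.5]
width: 0.0221
grasp_force: 5.0
```

```bash
python3 fit.py; python3 - <<'E'
from h import *
to()
a=cap('top')['frame'][210:310,410:540];b=cap('side')['frame'][300:430,310:440]
cv2.imwrite('pics/c8.png',np.hstack([cv2.resize(a,(460,354)),cv2.resize(b,(330,354))]))
E
```

```text
tilt 0.408 lat 0.379 off [ 13.3 -17.3] n 52 49 res 2.83 axial face 69.6 shoulder [18.8 27.9]
angle to pin 0.443
face@85 world [ 507.1 -220.8    4.9] axis [-0.25   0.458 -0.853]
tilt 0.653 lat 0.012 off [ 2.4 -0. ] n 32 48 res 2.35 axial face 57.3 shoulder [23.5 30.3]
angle to pin 0.015
face@85 world [ 522.4 -215.5   10. ] axis [ 0.162  0.586 -0.794]
tilt 0.581 lat -0.036 off [ 2.4 -0. ] n 39 44 res 2.7 axial face 62.8 shoulder [25.8 31.5]
angle to pin 0.072
face@85 world [ 524.8 -221.5    6.4] axis [ 0.19   0.515 -0.836]
t 23.48 p [ 507.3 -267.3   58.4] rot [-3.103 -0.011  1.284] z [-0.033  0.022 -0.999] w 0.022 g 5.0 F [0.3 1.2 3.5]
```

```bash
cat > up.py <<'E'
from h import *
from scipy.optimize import least_squares
s=robot.state();gp=np.array(s['eef_pos'])*1000
a=np.radians(73.5);B=np.array([[np.cos(a),np.sin(a),0],[-np.sin(a),np.cos(a),0],[0,0,1]])
for n in('side','top'):
    c=cap(n);P=cloud(c)*1000;q=(P-np.r_[gp[:2],0])@B.T;hsv=cv2.cvtColor(c['frame'],cv2.COLOR_BGR2HSV)
    m=(np.hypot(q[...,0],q[...,1])<60)&(P[...,2]>7)&(P[...,2]<50)&(hsv[...,2]>45)
    Q=q[m]; print(n,len(Q))
    for z in range(8,50,7):
        k=Q[abs(Q[:,2]-z)<3.5]
        if len(k)>3: print('  z',z,len(k),'x',np.percentile(k[:,0],[5,50,95]).round(1),'y',np.percentile(k[:,1],[5,50,95]).round(1))
E
python3 up.py
```

```text
side 470
  z 8 32 x [-14.2 -12.3  -0.5] y [-7.6  8.4 19. ]
  z 15 61 x [-14.9 -11.8   0.1] y [-9.7  8.3 19. ]
  z 22 61 x [-15.8 -11.5   0.5] y [-10.6   7.4  18.8]
  z 29 59 x [-15.3 -12.5  -2. ] y [-10.6   7.5  18.1]
  z 36 65 x [-15.3 -12.7  -0.3] y [-11.2   5.3  18.2]
  z 43 117 x [-15.5 -10.    1.1] y [-13.2   0.4  16.8]
top 141
  z 8 10 x [11.1 21.1 23.1] y [-10.3   4.4  19.6]
  z 15 15 x [ 8.9 18.7 22.6] y [ 2.7 14.5 19.8]
  z 22 18 x [11.7 20.5 22.7] y [-8.2  6.6 18.6]
  z 29 15 x [13.9 21.4 22.8] y [-9.3  5.9 16.4]
  z 36 17 x [14.7 20.5 22.3] y [-7.5  7.6 16.2]
  z 43 40 x [ 9.9 17.6 21.9] y [-13.4   0.4  12.5]
```

{"api": "drive_tool", "payload": {"increments": "0 0 0 0;0 0 0 0;0 0 0 0;0 0 0 0", "fingers": 40}}

```text
time_s: 24.18
eef_pos: [0.5069, -0.2677, 0.0583]
tool_rot: [-3.103, -0.011, 1.284]
wrist_force: [0.3, -0.6, -0.2]
width: 0.0398
grasp_force: 0.0
```

```bash
python3 up.py|grep side -A7
```

```text
side 523
  z 8 38 x [-14.2 -11.7  -2.7] y [-10.9   6.4  17.7]
  z 15 57 x [-13.9 -10.3   2.3] y [-10.6   8.3  19.4]
  z 22 59 x [-14.2 -11.8  -1. ] y [-11.2   5.4  18.9]
  z 29 72 x [-14.1 -11.3  -0.8] y [-10.7   7.2  19. ]
  z 36 57 x [-13.9 -10.8  -2. ] y [-11.8   5.8  18.7]
  z 43 142 x [-13.8  -7.9   7.2] y [-13.6   3.8  15.4]
top 151
```

{"api": "drive_tool", "payload": {"increments": "2 0 0 0;0 0 0 0;0 0 0 0;0 0 0 0", "fingers": 0, "force": 25}}

```text
time_s: 24.78
eef_pos: [0.5077, -0.2657, 0.0584]
tool_rot: [-3.103, -0.011, 1.284]
wrist_force: [0.9, 0.4, -1.1]
width: 0.0215
grasp_force: 25.0
```

```bash
python3 -c "
from h import *
to((507,-267,220,73.5),(499,258.5,220,73.5),(499,258.5,75,73.5))"
```

```text
t 24.77 p [ 507.7 -265.7   58.4] rot [-3.103 -0.011  1.284] z [-0.034  0.021 -0.999] w 0.0215 g 25.0 F [ 0.9  0.4 -1.1]
   [ 3.000e-01 -6.400e+00 -1.615e+02  1.000e-01]
   [ 501.6 -156.6   11.5    0. ]
   [ -1.6   5.6 144.9   0. ]
```

{"api": "drive_tool", "payload": {"increments": "0 -1 -25 0;0 -1.6 -40 0;0 -1.8 -48 0;0 -1.8 -48 0;41.8 -13 1 0;41.8 -13 1 0;41.8 -13 1 0;41.8 -13 1 0"}}

```text
time_s: 25.78
eef_pos: [0.504, -0.091, 0.2191]
tool_rot: [-3.103, -0.011, 1.284]
wrist_force: [0.2, 0.6, -1.4]
width: 0.0211
grasp_force: 25.0
```

{"api": "drive_tool", "payload": {"increments": "41.8 -13 1 0;41.8 -13 1 0;41.8 -13 1 0;41.8 -13 1 0;41.8 -13 1 0;41.8 -13 1 0;41.8 -13 1 0;41.8 -13 1 0"}}

```text
time_s: 26.78
eef_pos: [0.4987, 0.2591, 0.2187]
tool_rot: [-3.103, -0.01, 1.284]
wrist_force: [0.9, -0.9, -1.4]
width: 0.0212
grasp_force: 25.0
```

{"api": "drive_tool", "payload": {"increments": "0 0 0 0;0 0 0 0"}}

```text
time_s: 27.02
eef_pos: [0.499, 0.2571, 0.2186]
tool_rot: [-3.103, -0.01, 1.284]
wrist_force: [0.2, 0.3, -1.5]
width: 0.0215
grasp_force: 25.0
```

```bash
python3 - <<'E'
from h import *
print(robot.state()['joint_pos'])
to((499,258.5,90,73.5),(499,258.5,65,73.5))
for n in('top','side'):
    c=cap(n);P=cloud(c);h=cv2.cvtColor(c['frame'],cv2.COLOR_BGR2HSV);m=(h[...,0]>75)&(h[...,0]<100)&(h[...,1]>100)&(np.hypot(P[...,0]-.5,P[...,1]-.26)<.09)
    print(n,m.sum(),cv2.minEnclosingCircle(P[m][:,:2].astype(np.float32)*1000))
    k=(np.hypot(P[...,0]-.59,P[...,1]-.014)<.05)&(P[...,2]>.122)&(P[...,2]<.133); print(' knob',P[k].mean(0).round(3) if k.any() else '')
E
```

```text
[-0.20085644  0.23748083 -0.39131129  1.60319567  0.05541858  1.33605243
 -0.88321653]
t 27.02 p [499.  257.1 218.6] rot [-3.103 -0.01   1.284] z [-0.034  0.02  -0.999] w 0.0215 g 25.0 F [ 0.2  0.3 -1.5]
   [0.000e+00 4.600e+00 1.285e+02 1.000e-01]
   [-0.2  1.  25.   0. ]
top 3155 ((500.88433837890625, 263.6542053222656), 71.67090606689453)
 knob [0.59  0.016 0.13 ]
side 2278 ((493.3166198730469, 262.62237548828125), 76.22824096679688)
 knob [0.59  0.01  0.128]
```

Knob still at the shut position, and the dish is in place. Lowering gently.

{"api": "drive_tool", "payload": {"increments": "0 0.8 30 0;0 1 32 0;0 1 32 0;0 0.8 25 0;0 0.6 15 0;0 0.4 10 0;0 0 3 0;0 0 0 0"}}

```text
time_s: 28.12
eef_pos: [0.4987, 0.26, 0.0724]
tool_rot: [-3.104, -0.011, 1.284]
wrist_force: [-0.1, 0.8, -0.8]
width: 0.0214
grasp_force: 25.0
```

{"api": "drive_tool", "payload": {"increments": "0 0 2 0;0 0 2 0;0 0 1 0;0 0 0 0"}}

```text
time_s: 28.62
eef_pos: [0.4982, 0.2599, 0.0669]
tool_rot: [-3.103, -0.011, 1.284]
wrist_force: [-0.3, 0.8, -1.6]
width: 0.0215
grasp_force: 25.0
```

{"api": "drive_tool", "payload": {"increments": "0 0 1 0;0 0 1 0;0 0 0.5 0;0 0 0 0"}}

```text
time_s: 29.12
eef_pos: [0.4981, 0.26, 0.0644]
tool_rot: [-3.103, -0.011, 1.284]
wrist_force: [-1.0, -0.2, -0.3]
width: 0.0216
grasp_force: 25.0
```

{"api": "drive_tool", "payload": {"increments": "0 0 0.5 0;0 0 0 0;0 0 0 0;0 0 0 0", "force": 4}}

```text
time_s: 29.62
eef_pos: [0.4983, 0.2603, 0.0643]
tool_rot: [-3.104, -0.011, 1.284]
wrist_force: [-0.9, 0.5, 5.6]
width: 0.0223
grasp_force: 4.0
```

{"api": "drive_tool", "payload": {"increments": "0 0 0 0;0 0 0 0;0 0 0 0;0 0 0 0;0 -0.2 -5 0;0 -0.6 -15 0;0 -1 -30 0;0 -1.4 -40 0", "fingers": 46}}

```text
time_s: 30.62
eef_pos: [0.4977, 0.2588, 0.1554]
tool_rot: [-3.103, -0.011, 1.284]
wrist_force: [1.2, 0.1, 0.5]
width: 0.0457
grasp_force: 0.0
```

{"api": "drive_tool", "payload": {"increments": "0 0 -30 0;-50 0 0 0;-50 0 0 0;-50 0 0 0;-50 0 0 0;0 0 0 0;0 0 0 0;0 0 0 0"}}

```text
time_s: 31.62
eef_pos: [0.4428, 0.0677, 0.1821]
tool_rot: [-3.104, -0.011, 1.286]
wrist_force: [-0.0, 0.2, 0.3]
width: 0.0459
grasp_force: 0.0
```

```bash
python3 - <<'E'
from h import *
to()
c=cap('top');P=cloud(c)*1000;cv2.imwrite('pics/end.png',c['frame'])
for l,(x,y),r,z0,z1 in(('mallet top',(499,260),45,110,135),('dish',(499,260),75,16,25),('key',(445,49),45,4,12),('dif',(667,297),40,85,100),('book',(675,-269),75,8,130),('knob',(590,14),30,122,134)):
    m=(np.hypot(P[...,0]-x,P[...,1]-y)<r)&(P[...,2]>z0)&(P[...,2]<z1); q=P[m]
    if len(q)>3: print(l,len(q),np.median(q,0).round(1),np.round(cv2.minEnclosingCircle(q[:,:2].astype(np.float32))[0],1))
E
```

```text
t 31.62 p [442.8  67.7 182.1] rot [-3.104 -0.011  1.286] z [-0.033  0.022 -0.999] w 0.0459 g 0.0 F [-0.   0.2  0.3]
mallet top 57 [499.  267.9 123.9] [495.9 264.5]
dish 523 [534.8 304.6  20.5] [498.7 261.7]
key 70 [460.5  28.8   6.5] [449.4  28.4]
dif 418 [665.9 296.3  95. ] [667.2 298.1]
book 2740 [ 695.3 -266.2   21.3] [ 674.5 -267.2]
knob 79 [590.7  16.2 129.9] [590.4  15.5]
```

View pics/end.png

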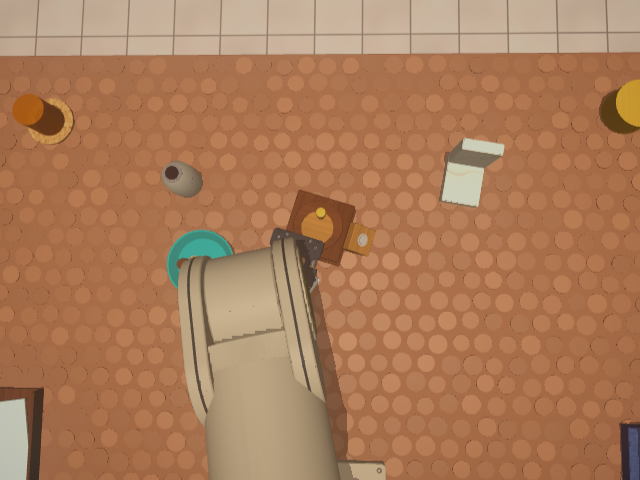

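```bash
python3 -c "
from plant import robot
print(robot.sign_off())"
```

```text
the job is handed in; nothing more can be done
None
```

I handed the job in after about 32 s of robot time. The lid is shut, the pin is knocked home with two mallet blows, and the mallet stands upright near the middle of the dish. The diffuser and bookend had not moved in the last camera view; the key was partly hidden by the arm there. The sign-off returned no verdict.

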